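# Load-test the handlamp charging dock

### The arm

A 6-joint arm with a two-finger parallel gripper is mounted at the origin on the work surface. World frame = base frame: x ahead of the robot, y to its left, z up, the work surface at z = 0. Lengths are in m, angles in rad, forces in N, time in s.
With the tool pointing down it reaches from about 0.35 to 0.85 m from the base axis. Payload 8.1 kg.
Tool frame: the origin (TCP) lies at the very end of the fingers, on their centre line; the grasp point (between the pads) lies robot.grip_depth behind it (robot.grip_depth is the distance from the TCP to the grasp point, in m); x points along the fingers, y is the direction in which the jaws open and shut, and the axes are right-handed (so a half turn about x gives the same grasp; the last joint's range is limited). The gripper opens to 85 mm and grips with 20 to 120 N. Pads are 22 mm wide; open, the fingers measure 114 mm over their backs; the gripper's body (76 mm by 85 mm) begins 54 mm behind the grasp point. The pads swing forward as they close: fully open they stand 13 mm farther back than shut.
Start: joints at [1.232, 0.13, 1.488, -0, 1.523, -0.085], TCP at [0.151, 0.581, 0.231] pointing down, gripper open.
Joint ranges: [-2.96, 2.96], [-0.89, 2.26], [0.02, 2.5], [-1.34, 4.48], [0, 2.73], [-2.66, 2.66]. Speed limits (rad/s): [2.39, 2.39, 2.79, 3.14, 3.14, 3.14].

### API

Orientations are given as a rotation vector (axis times angle).
In Python, from station import robot, optics, ticket, finder gives the robot as it stands. The module is installed in compiled form; this text tells all that it offers.
- The arm moves only by the tool move_arm, never from a script. Its argument "moves" is one flat list of numbers, 4 for each row, row after row: the shift along the tool's x, y, z in mm, then the turn about the tool's x in rad. A call has 1 to 8 rows; each row is the pose to reach, as a shift and turn from the pose measured when the call began, along the tool's axes at that moment; what a row does not reach only later rows make up. A row lasts 1/12 s, in which the tool goes at most 41.7 mm and 7.16 degrees, less where a joint would pass 70% of its speed; a pose out of reach is approached as far as the arm can. A call with a gripper value outside its range is refused whole. "gripper" is the opening, from 0 (shut) to 1 (fully open), set as the call begins (left out, the last holds). The fingers move at their own pace and stop on an object; "force" is the grip in N (left out, the last holds). Time passes only in rows, so rows that repeat a pose let the fingers close. It gives the time, the measured TCP pose, the force and the opening at its end, in the units of the state.
- robot.observe(): the state, without advancing time (a new reading comes with each control period).
- optics.camera(name): name is "side" or "top" or "wrist"; returns a dict with "frame" (400x640x3 uint8, red, green, blue), "depth" (400x640 float32, m along the optical axis (not along the pixel's ray), 0 where there is no reading), "fx", "fy", "cx", "cy" (pixels), "T" (4x4, takes a point from camera to world coordinates). Camera axes: x right, y up, looking along -z (the intrinsics and any distortion apply to the point x, -y, -z); pixel columns grow to the right and rows downward; lengths in m; the calibration is good to about 2 mm. A picture is of the moment at which its call begins.
- ticket.job_done(): hands the job in, once; it reports no verdict.
Trained networks look in a picture, given as the dict that the camera call returned (one of the last four; its "shot" number tells which), for a name from the list of things; names that differ only in an ending like _2 or _b are one class to them, and where a whole thing is asked for, a point or a joint stands for the part that bears it (a point fixed in the world has none). Each returns a list of dicts, best first, with "p" (0 to 1); they miss things now and then, are a little off and sometimes report something else, mostly with a low value. They report only what shows in the picture. A call takes as long as a camera call. They do not tell look-alikes from the thing itself.
- finder.spot_in(picture, target): "at" ([column, row] in pixels, amid what is visible of it).
The state is a dict: "time_s": time; "joint_positions": joint angles; "joint_velocities": joint speeds; "joint_efforts": joint torques, N m; "eef_pos": TCP position; "orientation": TCP orientation; "contact_force": force on the tool from outside, world axes, zero at the start; "moment": the same for the moment, N m; "gripper_width": finger opening in m.
Only numpy, scipy, OpenCV 4.12 (cv2) and the standard library are available. Lean on these libraries where they do the work, as an engineer would, in place of code of your own. Each camera call takes 0.05 s, during which the arm holds its last target.

### The job

Load-test the charging dock: lift the handlamp off its cradle by the handle, set it down gently, upright, in the middle of the rubber mat beside the dock and let go of it; only once the cradle is empty, swing the dock's lever dial clockwise past its first two clicks to the third and hold it there against its return spring. The program finishes while still holding the dial at the third click, with the lamp standing free on the mat. Leave the other things on the bench where they are.

Things in the scene. Friction and masses are not known exactly. Their poses are not given: they have to be found in the camera images.
- dock: Fixed grey charging dock and load tester, a flat housing 200 (x) x 300 (y) x 60 mm high; origin at the centre of its underside, z up. On its -y half the lamp's cradle; on its +y half the lever dial (nearer -x; its grip, 130 mm above the bench, is in the way of a lamp carried low) and a flat meter (nearer +x, 10 mm proud) whose needle goes end to end from rest to the third click.
- cradle (a point): Centre of the cradle floor on the dock's top (60 mm above the bench), at dock x 0, y -85 mm; axes as the dock's. A recess 118 (x) x 98 (y) mm inside a lip 12 mm high, 6 mm thick.
- lamp: Loose handlamp, 0.55 to 0.85 kg, standing in the cradle: a grey box body 110 (x) x 90 (y) x 105 mm high, a round head of 86 mm diameter reaching from the body to x = +95 mm (its lowest point 23 mm above the base), and a black handle on top, 165 mm high overall (a 4 mm switch pad on top of the bar). Origin at the centre of its flat underside, x towards the head, z up.
- lamp_handle (a point): Middle of the lamp's handle bar, 155 mm above the lamp's underside on its centre line; axes as the lamp's. The straight bar runs along the lamp's x, 24 mm wide (y) x 20 mm high (z), free for 74 mm between its two posts, with 40 mm of air below it.
- dial_axis (a point): Point on the dial's upright axis at the height of dial_grip, 110 mm above the bench, at dock x -30, y +60 mm; axes as the dock's.
- dial_grip (a point): Point on the axis of the dial's upright round grip, a black post 20 mm in diameter that stands on the end of the lever arm; it is 75 mm from the dial axis and moves with the dial. The post reaches from 86 to 130 mm above the bench, this point lies at 110 mm; the lever arm's top (13 mm wide) is 84 mm above the bench, the hub of 60 mm diameter is 86 mm high including its cap.
- dial (a joint): Turn of the dial in rad, 0 at rest, growing clockwise from above. Clicks at 0.35, 0.70, 1.05 (20 degrees apart), end stop 1.16. At rest the lever points to dock +y and 30 degrees towards -x, at the third click 30 degrees towards +x. A spring returns it to 0 when let go; the clicks are felt but do not hold. Turning takes 2 to 11 N at the grip, most just past each click; holding the third about 8 N.
- mat: Fixed flat black rubber mat, 190 (x) x 180 (y) x 4 mm, on the bench to the left or right of the dock; origin at the centre of its underside.
- carton: Fixed open cardboard carton, 170 (x) x 140 (y) x 85 mm high, on the other side of the dock; origin at the centre of its underside. Not part of the job.
- battery: Loose black and grey spare battery block, 75 x 50 x 69 mm high, behind the mat; origin at its underside. Not to be disturbed.
- tape_roll: Loose roll of brown tape lying flat, 110 mm in diameter, 48 mm high, far to the left of the dock; origin at its underside. Not to be disturbed.
- screwdriver: Loose screwdriver, 200 mm long, lying far to the right of the dock, by the toolbox; origin near its middle, underside. Not to be disturbed.
- mug: Loose white mug, 80 mm in diameter, 92 mm high, beyond the dock; origin at its underside. Not to be disturbed.
- cleaner: Loose metal bottle, 56 mm in diameter, 165 mm high, beyond the dock; origin at its underside. Not to be disturbed.
Mind the look-alikes: they are no part of the job. Leave any orange or pink look-alike of the lamp alone.

How it is judged:
By the outcome, as a careful person would: the job done as asked, in the order asked, and still so for the second after the job is handed in, while the arm keeps its last pose, push and grip.
It also fails if it takes over 54 s, if anything falls off the work surface, if the arm or the gripper's body presses on something with over 40 N, if the wrist force passes 120 N, or if a joint passes its speed limit or range.

## Working session

There is one attempt and no reset: what is moved stays moved. The work goes in short steps, Python scripts to look and compute and a tool call to move; the robot and the scene stay as the last step left them, time stands still between calls to the robot, and variables do not carry over. Pictures are saved under pics/ and viewed, and the job is handed in when it is done.

Besides the shell and the picture viewer there is one more tool, called after "Request:" as name(argument=value, ...) on one line, values as JSON. move_arm: Moves the arm, as the interface text tells. Its arguments: {"type":"object","properties":{"moves":{"type":"array","items":{"type":"number"}},"gripper":{"type":"number"},"force":{"type":"number"}},"required":["moves"]}

```bash
mkdir -p pics; cat > h.py <<'E'
import numpy as np, cv2
from station import robot, optics, ticket, finder
from scipy.spatial.transform import Rotation as R
def save(p,n):
    cv2.imwrite('pics/'+n+'.png',cv2.cvtColor(p['frame'],cv2.COLOR_RGB2BGR))
def px2w(p,c,r,d=None):
    if d is None:
        w=p['depth'][int(r)-1:int(r)+2,int(c)-1:int(c)+2]; w=w[w>0]; d=np.median(w) if w.size else np.nan
    X=np.array([(c-p['cx'])/p['fx']*d,-(r-p['cy'])/p['fy']*d,-d,1])
    return (p['T']@X)[:3]
def w2px(p,X):
    q=np.linalg.inv(p['T'])@np.append(X,1); return np.array([p['cx']+p['fx']*q[0]/-q[2],p['cy']+p['fy']*-q[1]/-q[2]])
def cloud(p):
    d=p['depth']; r,c=np.mgrid[0:400,0:640]
    X=np.stack([(c-p['cx'])/p['fx']*d,-(r-p['cy'])/p['fy']*d,-d,np.ones_like(d)],-1)@p['T'].T
    X=X[...,:3]; X[d<=0]=np.nan; return X
E
python3 - <<'E'
from h import *
np.set_printoptions(precision=3,suppress=True)
print(robot.grip_depth, robot.observe())
for n in ['top','side']:
    p=optics.camera(n); save(p,n+'1'); print(n,{k:p[k] for k in p if k not in('frame','depth')})
    np.savez(n+'1.npz',**{k:p[k] for k in ('frame','depth','fx','fy','cx','cy','T')})
    for t in ['dock','lamp','lamp_handle','dial_grip','mat','carton','battery','mug','cleaner','cradle','dial_axis','tape_roll']:
        try:
            for f in finder.spot_in(p,t)[:3]:
                print(t,round(f['p'],2),np.round(f['at']),px2w(p,*f['at']))
        except Exception as e: print(t,e)
E
```

```text
0.0187 {'time_s': 0.0, 'joint_positions': array([ 1.232,  0.131,  1.489, -0.   ,  1.523, -0.085]), 'joint_velocities': array([-0.001,  0.001,  0.   , -0.   ,  0.   , -0.001]), 'joint_efforts': array([ -0.002, -56.943, -50.054,  -0.   ,   0.016,  -0.   ]), 'eef_pos': array([0.15, 0.58, 0.23]), 'orientation': array([ 0.198,  1.562, -0.201]), 'contact_force': array([-0.885, -0.268, -0.264]), 'moment': array([0.027, 0.029, 0.006]), 'gripper_width': 0.08516123628505394}
top {'fx': 510.5898367193278, 'fy': 510.5898367193278, 'cx': 321.42724129803594, 'cy': 193.53756936030175, 'T': array([[-0.026,  0.997, -0.074,  0.399],
       [-1.   , -0.027, -0.007,  0.028],
       [-0.009,  0.073,  0.997,  1.758],
       [ 0.   ,  0.   ,  0.   ,  1.   ]]), 'shot': 1}
dock 0.84 [311. 188.] [0.543 0.073 0.063]
dock 0.63 [468. 169.] [ 0.597 -0.465  0.017]
lamp 0.75 [312. 190.] [0.535 0.071 0.082]
lamp 0.68 [222. 270.] [0.289 0.353 0.165]
lamp 0.63 [355. 174.] [ 0.569 -0.064  0.225]
lamp_handle 0.82 [402. 257.] [ 0.314 -0.205  0.159]
lamp_handle 0.76 [351. 176.] [ 0.564 -0.054  0.222]
lamp_handle 0.73 [218
[... 1192 characters left out ...]
amp_handle 0.96 [302. 279.] [ 0.274 -0.277  0.12 ]
lamp_handle 0.95 [246. 220.] [0.283 0.118 0.101]
lamp_handle 0.73 [333. 212.] [ 0.527 -0.086  0.165]
dial_grip 0.5 [304. 209.] [0.51  0.082 0.084]
dial_grip 0.44 [398. 242.] [ 0.7   -0.251  0.067]
mat 0.92 [362. 268.] [ 0.549 -0.239  0.006]
carton 0.93 [277. 190.] [0.52  0.307 0.045]
carton 0.29 [310. 229.] [ 0.477 -0.011  0.062]
battery 0.66 [398. 245.] [ 0.694 -0.258  0.062]
mug 0.86 [380. 216.] [ 0.737 -0.105  0.077]
mug 0.43 [417. 304.] [ 0.58  -0.484  0.024]
cleaner 0.6 [362. 193.] [0.753 0.026 0.108]
cradle 0.89 [310. 226.] [0.492 0.012 0.057]
dial_axis 0.78 [309. 226.] [0.491 0.013 0.058]
tape_roll 0.53 [257. 172.] [0.545 0.533 0.012]
```

View pics/top1.png

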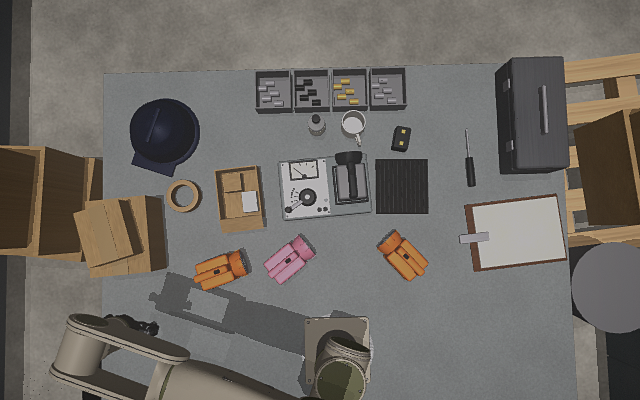

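View pics/side1.png

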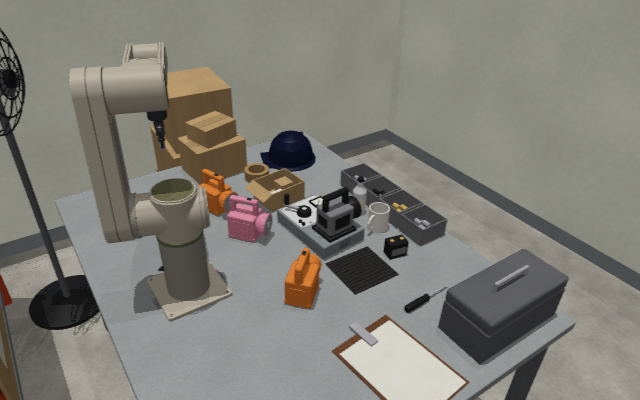

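```bash
python3 - <<'E'
import cv2
a=cv2.imread('pics/top1.png')[90:310,190:450]
cv2.imwrite('pics/top1z.png',cv2.resize(a,None,fx=2.7,fy=2.7,interpolation=cv2.INTER_CUBIC))
a=cv2.imread('pics/side1.png')[150:320,230:430]
cv2.imwrite('pics/side1z.png',cv2.resize(a,None,fx=3.5,fy=3.5,interpolation=cv2.INTER_CUBIC))
E
```

```text
(no output)
```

View pics/top1z.png

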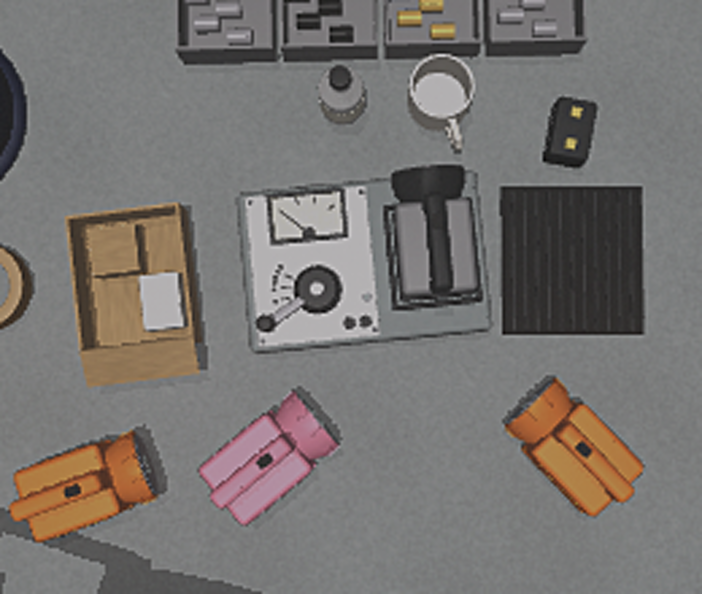

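View pics/side1z.png

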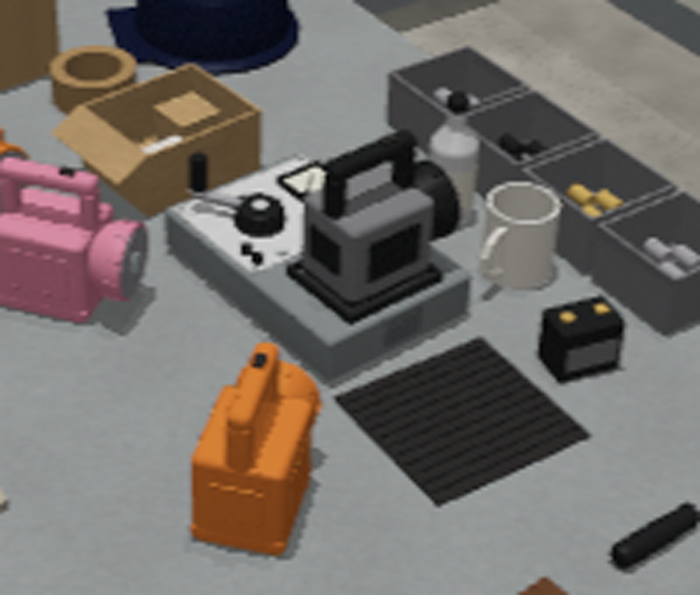

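The top view shows the grey lamp in the dock, handle around (351,176), with the mat centred at (402,185). The three orange and pink look-alikes are in front. The dial lever is at rest, its grip at about (288,210). Next I fit the geometry from depth.

```bash
cat > fit1.py <<'E'
from h import *
np.set_printoptions(precision=4,suppress=True)
for n in ['top1','side1']:
    p=dict(np.load(n+'.npz')); C=cloud(p); x,y,z=C[...,0],C[...,1],C[...,2]
    def show(name,m):
        P=C[m]; 
        if len(P)<5: print(n,name,'few',len(P)); return
        r=cv2.minAreaRect((P[:,:2]*1000).astype(np.float32)); print(n,name,len(P),'mean',P.mean(0),'rect',np.array(r[0]),np.array(r[1]),round(r[2],2))
    reg=(x>.4)&(x<.7)&(y>-.14)&(y<.22)
    show('dock',reg&(z>.052)&(z<.066))
    show('handle',reg&(z>.205)&(z<.24)&(y<0.0)); print(np.nanpercentile(z[reg&(z>.205)&(y<0)],[5,50,95]))
    show('body top',reg&(z>.155)&(z<.172)&(y<0.02))
    show('grip',reg&(z>.10)&(z<.14)&(y>0.08))
    show('lever+hub',reg&(z>.075)&(z<.095)&(y>0.03))
    f=p['frame'].astype(int); dark=f.sum(-1)<150
    show('mat',dark&(z<.02)&(x>.43)&(x<.66)&(y<-.13)&(y>-.36))
    show('battery',(z>.055)&(z<.08)&(x>.64)&(x<.8)&(y<-.18)&(y>-.3))
E
python3 fit1.py
```

```text
top1 dock 2926 mean [0.5385 0.055  0.06  ] rect [566.4372  30.3979] [235.803  300.0916] 4.43
top1 handle 284 mean [ 0.5531 -0.0555  0.2233] rect [554.3533 -55.7048] [109.5876  24.1658] 3.95
[0.2163 0.2233 0.2307]
top1 body top 881 mean [ 0.5712 -0.0539  0.1636] rect [574.0786 -54.6361] [149.6802  89.8085] 3.27
top1 grip 30 mean [0.4719 0.1483 0.1277] rect [471.4112 147.8916] [17.6662 15.8021] 86.73
top1 lever+hub 286 mean [0.516  0.0938 0.0826] rect [550.6383  95.4338] [170.8735  98.2608] 0.93
top1 mat 2162 mean [ 0.5493 -0.2371  0.0036] rect [ 548.0941 -235.9637] [180.5358 188.5265] 88.41
top1 battery 333 mean [ 0.7051 -0.2341  0.0646] rect [ 705.9464 -234.7603] [50.0814 75.673 ] 77.93
side1 dock 1114 mean [0.5159 0.0159 0.0605] rect [566.9541  25.7952] [241.4901 308.6785] 4.42
side1 handle 200 mean [ 0.5484 -0.0642  0.2206] rect [554.6183 -59.7144] [113.3181  31.5772] 2.32
[0.2066 0.222  0.2299]
side1 body top 497 mean [ 0.5662 -0.0689  0.1645] rect [573.2408 -59.4287] [155.5631  93.4139] 3.97
side1 grip 44 mean [0.4709 0.1418 0.1184] rect [469.3391 140.9269] [27.6671 19.3818] 59.9
side1 lever+hub 149 mean [0.5027 0.094  0.0841] rect [540.0767  95.1804] [ 95.844  165.2162] 83.61
side1 mat 1802 mean [ 0.5429 -0.243   0.005 ] rect [ 545.9113 -238.8214] [187.0882 192.4697] 89.04
side1 battery 220 mean [ 0.7023 -0.2415  0.0644] rect [ 705.3126 -238.6915] [58.5558 81.0039] 77.6
```

```bash
cat > plan.py <<'E'
from h import *
import sys
np.set_printoptions(precision=2,suppress=True)
# usage plan.py x y z yawdeg ; yaw = direction of tool y axis in world (mod 180)
def plan(x,y,z,yaw):
    s=robot.observe(); Rm=R.from_rotvec(s['orientation']).as_matrix()
    print('t',s['time_s'],'pos',s['eef_pos']*1000,'\n',Rm,'F',s['contact_force'],'w',s['gripper_width'],'q6',s['joint_positions'])
    cur=np.degrees(np.arctan2(Rm[1,1],Rm[0,1])); d=(yaw-cur+90)%180-90
    # tool x is down -> positive turn about tool x = clockwise from above = negative yaw
    print('shift mm',Rm.T@(np.array([x,y,z])-s['eef_pos'])*1000,'cur tool-y yaw',round(cur,2),'turn about x rad',round(-np.radians(d),4))
plan(*map(float,sys.argv[1:5]))
E
python3 plan.py 0.554 -0.0565 0.30 94.2
```

```text
t 1.3 pos [150.64 580.79 231.3 ] 
 [[ 0.    0.25  0.97]
 [ 0.    0.97 -0.25]
 [-1.    0.    0.  ]] F [ 0.08 -0.71 -0.25] w 0.08585978238340769 q6 [ 1.23  0.13  1.49 -0.    1.52 -0.09]
shift mm [ -68.7  -515.58  550.46] cur tool-y yaw 75.46 turn about x rad -0.3271
```

Request:
move_arm(moves=[-40,-10,10,0,-80,-60,64,-0.04,-100,-515,550,-0.327,-100,-515,550,-0.327,-100,-515,550,-0.327,-100,-515,550,-0.327,-100,-515,550,-0.327,-100,-515,550,-0.327], gripper=1)

```text
time_s: 1.97
eef_pos: [0.3097, 0.3286, 0.3053]
orientation: [-0.057, 1.569, 0.058]
contact_force: [0.1, -0.5, 0.4]
gripper_width: 0.0858
```

```bash
python3 plan.py 0.554 -0.0565 0.33 94.2
```

```text
t 1.9667 pos [309.71 328.58 305.31] 
 [[ 0.   -0.07  1.  ]
 [ 0.    1.    0.07]
 [-1.    0.    0.  ]] F [ 0.1  -0.48  0.44] w 0.08576079508753619 q6 [ 0.7  -0.3   1.76 -0.    1.68 -0.94]
shift mm [ -24.72 -402.02  215.28] cur tool-y yaw 94.22 turn about x rad 0.0004
```

Request:
move_arm(moves=[-25,-402,215,0,-25,-402,215,0,-25,-402,215,0,-25,-402,215,0,-25,-402,215,0,-25,-402,215,0,-25,-402,215,0,-25,-402,215,0])

```text
time_s: 2.63
eef_pos: [0.4878, 0.0469, 0.3238]
orientation: [-0.057, 1.568, 0.058]
contact_force: [0.6, 1.3, -0.6]
gripper_width: 0.0852
```

```bash
python3 - <<'E'
from h import *
p=optics.camera('wrist'); save(p,'w1'); np.savez('w1.npz',**{k:p[k] for k in ('frame','depth','fx','fy','cx','cy','T')})
print(p['T'],[ (round(f['p'],2),f['at'],px2w(p,*f['at'])) for f in finder.spot_in(p,'lamp_handle')])
E
python3 plan.py 0.554 -0.0565 0.30 94.2
```

```text
[[-7.34254350e-02 -9.53108328e-01 -2.93586818e-01  4.13389076e-01]
 [ 9.97300696e-01 -7.01227367e-02 -2.17743874e-02  4.11854909e-02]
 [ 1.66238767e-04 -2.94393132e-01  9.55684391e-01  4.66991174e-01]
 [ 0.00000000e+00  0.00000000e+00  0.00000000e+00  1.00000000e+00]] [(0.96, [579.1, 31.8], array([0.31546919, 0.30697558, 0.10883357])), (0.92, [125.8, 31.6], array([ 0.35065867, -0.17406574,  0.1085863 ])), (0.89, [239.2, 228.1], array([ 0.54286127, -0.04014715,  0.16609637])), (0.72, [411.8, 33.9], array([0.33594654, 0.12397875, 0.13227759]))]
t 2.7333 pos [489.03  43.85 323.14] 
 [[ 0.   -0.07  1.  ]
 [-0.    1.    0.07]
 [-1.   -0.    0.  ]] F [-0.82  0.4  -0.59] w 0.08562032421822593 q6 [-0.01 -0.19  1.63 -0.    1.69 -1.65]
shift mm [  23.35 -104.47   58.02] cur tool-y yaw 93.87 turn about x rad -0.0057
```

View pics/w1.png

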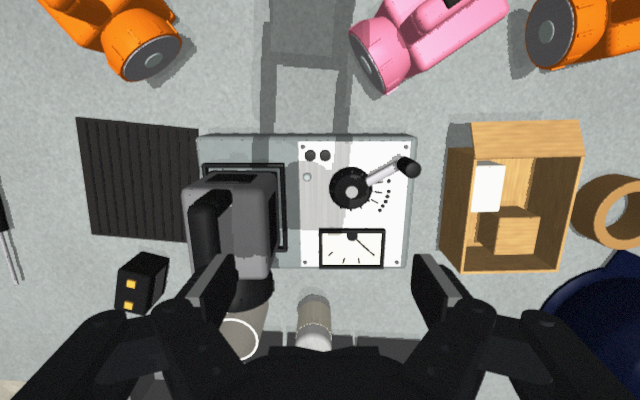

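The wrist view shows the grey lamp with its handle around (210,215), the dial at rest with its grip at (408,167), and the mat around (140,175). I'll refit all of these from this second viewpoint.

```bash
sed -i "s/\['top1','side1'\]/__import__('sys').argv[1:]/" fit1.py; python3 fit1.py w1
```

```text
w1 dock 15739 mean [0.5257 0.056  0.0615] rect [548.8258  28.7534] [198.4644 299.8267] 4.25
w1 handle 1834 mean [ 0.524  -0.0557  0.2226] rect [531.1461 -57.0006] [62.3437 23.4737] 4.33
[0.2235 0.3923 0.4127]
w1 body top 5240 mean [ 0.5573 -0.0407  0.1647] rect [575.108  -54.1929] [150.4694  88.5828] 3.6
w1 grip 342 mean [0.4712 0.1453 0.1249] rect [472.0636 147.5061] [18.8318 19.2815] 20.05
w1 lever+hub 1643 mean [0.5068 0.094  0.0841] rect [505.7758 109.6833] [ 54.5284 105.3744] 20.54
w1 mat 10893 mean [ 0.5395 -0.245   0.0051] rect [ 548.0518 -237.4011] [180.6279 188.0516] 88.5
w1 battery 1540 mean [ 0.7028 -0.2312  0.0651] rect [ 706.9996 -234.1402] [49.9238 75.372 ] 77.66
```

Request:
move_arm(moves=[10,-40,22,0,18,-78,43,-0.006,23,-104,58,-0.006,23,-104,58,-0.006,60,-104,58,-0.006,90,-104,58,-0.006,90,-104,58,-0.006,90,-104,58,-0.006])

```text
time_s: 3.4
eef_pos: [0.5526, -0.0555, 0.2318]
orientation: [-0.058, 1.573, 0.058]
contact_force: [-0.4, 0.3, 1.6]
gripper_width: 0.0856
```

```bash
python3 plan.py 0.5545 -0.0562 0.197 94.2
```

```text
t 3.4 pos [552.55 -55.5  231.78] 
 [[-0.   -0.07  1.  ]
 [-0.    1.    0.07]
 [-1.   -0.   -0.  ]] F [-0.45  0.32  1.56] w 0.0856038684737171 q6 [-0.19  0.01  1.61 -0.    1.52 -1.84]
shift mm [34.77 -0.83  2.01] cur tool-y yaw 94.23 turn about x rad 0.0005
```

Request:
move_arm(moves=[17,-1,2,0,35,-1,2,0,35,-1,2,0,35,-1,2,0])

```text
time_s: 3.73
eef_pos: [0.5549, -0.056, 0.1985]
orientation: [-0.059, 1.573, 0.058]
contact_force: [0.2, 0.6, 0.8]
gripper_width: 0.0855
```

```bash
python3 - <<'E'
from h import *
p=optics.camera('wrist'); save(p,'w2')
p=optics.camera('side'); cv2.imwrite('pics/s2.png',cv2.resize(cv2.cvtColor(p['frame'],cv2.COLOR_RGB2BGR)[120:300,230:430],None,fx=3,fy=3))
E
python3 plan.py 0.5545 -0.0562 0.197 94.2
```

```text
t 3.8333 pos [555.73 -56.33 199.58] 
 [[-0.   -0.07  1.  ]
 [-0.    1.    0.07]
 [-1.   -0.   -0.  ]] F [-0.18 -0.14  1.13] w 0.0855624011440419 q6 [-0.19  0.04  1.65 -0.    1.46 -1.84]
shift mm [ 2.58  0.23 -1.22] cur tool-y yaw 94.25 turn about x rad 0.0009
```

View pics/w2.png

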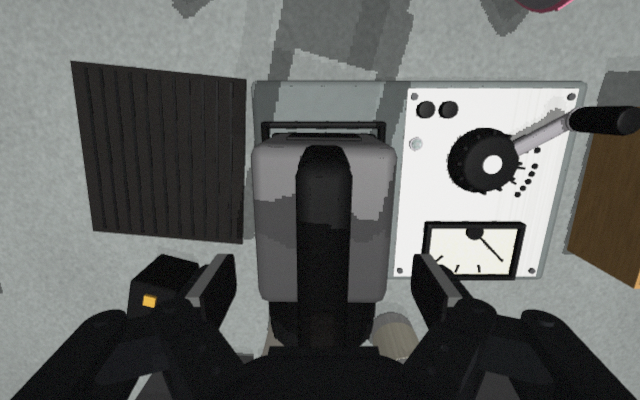

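View pics/s2.png

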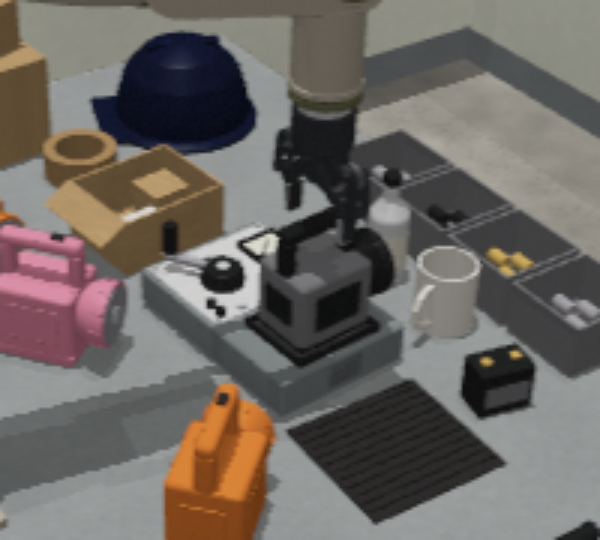

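The bar lies midway between the fingers (column 324, finger midpoint 326), so I can close.

Request:
move_arm(moves=[2,0,0,0,2,0,0,0,2,0,0,0,2,0,0,0,2,0,0,0,2,0,0,0,2,0,0,0,2,0,0,0], gripper=0, force=100)

```text
time_s: 4.5
eef_pos: [0.5562, -0.0566, 0.1981]
orientation: [-0.059, 1.569, 0.057]
contact_force: [2.7, -1.8, 3.2]
gripper_width: 0.0223
```

Request:
move_arm(moves=[-5,0,0,0,-12,0,0,0,-22,0,0,0,-32,0,0,0])

```text
time_s: 4.83
eef_pos: [0.5554, -0.0563, 0.2299]
orientation: [-0.059, 1.571, 0.058]
contact_force: [-0.0, -0.5, -6.4]
gripper_width: 0.0221
```

```bash
python3 - <<'E'
from h import *
p=optics.camera('side'); cv2.imwrite('pics/s3.png',cv2.resize(cv2.cvtColor(p['frame'],cv2.COLOR_RGB2BGR)[120:300,230:430],None,fx=3,fy=3))
print(robot.observe()['moment'])
E
python3 plan.py 0.549 -0.237 0.275 88.5
```

```text
[-0.02686636 -0.19921827  0.00342583]
t 4.8833 pos [556.82 -56.59 233.21] 
 [[ 0.   -0.07  1.  ]
 [-0.    1.    0.07]
 [-1.   -0.    0.  ]] F [ 0.91 -0.73 -3.42] w 0.022418352714625254 q6 [-0.19  0.02  1.6  -0.    1.52 -1.84]
shift mm [ -41.48 -179.42  -21.02] cur tool-y yaw 94.25 turn about x rad 0.1003
```

View pics/s3.png

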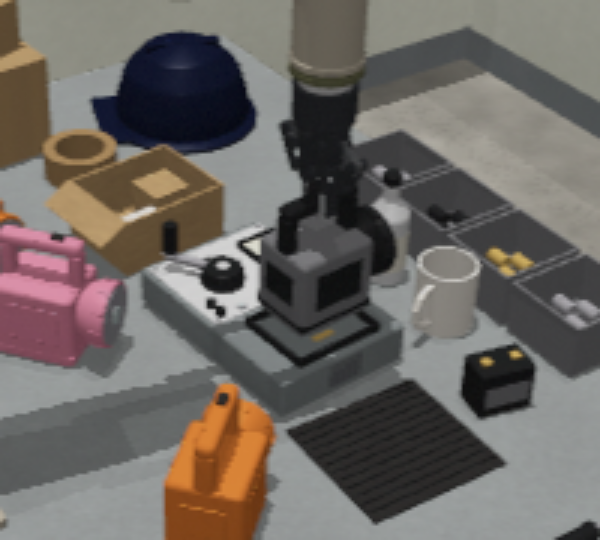

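Request:
move_arm(moves=[-15,0,0,0,-20,-30,-4,0.01,-20,-70,-8,0.04,-20,-110,-13,0.06,-20,-145,-17,0.08,-20,-170,-20,0.1,-20,-179,-21,0.1,-20,-179,-21,0.1])

```text
time_s: 5.55
eef_pos: [0.5485, -0.2393, 0.2536]
orientation: [0.021, 1.568, -0.025]
contact_force: [0.6, 0.1, -7.4]
gripper_width: 0.0223
```

Request:
move_arm(moves=[0,0,0,0,0,0,0,0])

```text
time_s: 5.72
eef_pos: [0.5486, -0.2388, 0.2537]
orientation: [0.021, 1.568, -0.024]
contact_force: [0.2, -0.1, -7.1]
gripper_width: 0.0224
```

```bash
python3 - <<'E'
from h import *
p=optics.camera('side'); cv2.imwrite('pics/s4.png',cv2.resize(cv2.cvtColor(p['frame'],cv2.COLOR_RGB2BGR)[120:300,260:460],None,fx=3,fy=3))
p=optics.camera('wrist'); save(p,'w4'); np.savez('w4.npz',**{k:p[k] for k in ('frame','depth','fx','fy','cx','cy','T')})
print(robot.observe()['moment'])
E
python3 plan.py 0.549 -0.237 0.142 88.5; python3 fit1.py w4|grep mat
```

```text
[-0.02178768 -0.0119413  -0.00849563]
t 5.8167 pos [ 548.75 -238.21  253.73] 
 [[ 0.    0.03  1.  ]
 [-0.    1.   -0.03]
 [-1.   -0.    0.  ]] F [ 0.73 -0.24 -6.65] w 0.02226272355153985 q6 [-0.49  0.11  1.47 -0.    1.56 -2.04]
shift mm [111.73   1.46  -0.15] cur tool-y yaw 88.41 turn about x rad -0.0015
w4 mat 5189 mean [ 0.4796 -0.2371  0.0049] rect [ 486.3079 -236.105 ] [178.8436  64.4918] 88.59
  return np.nanmean(a, axis, out=out, keepdims=keepdims)
```

View pics/s4.png

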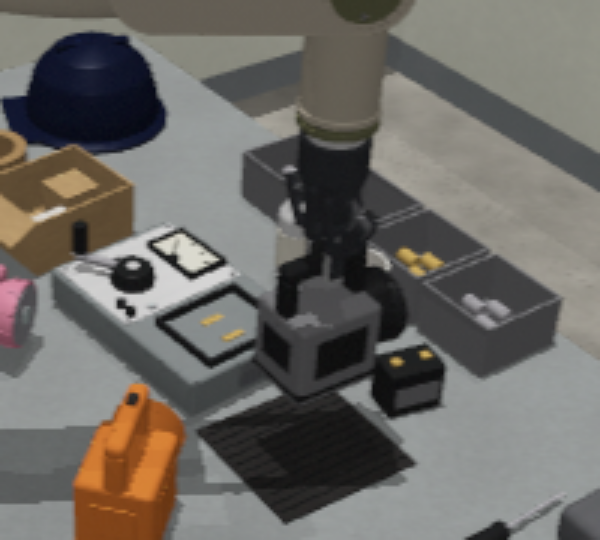

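View pics/w4.png

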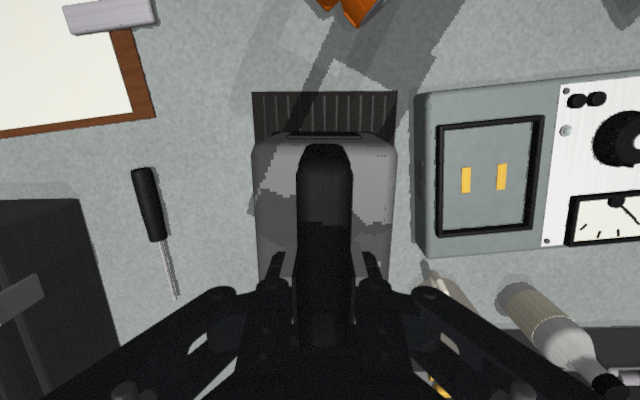

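Lamp hangs level over the mat and the cradle is empty. Lowering, slowly at the end.

Request:
move_arm(moves=[25,1,0,0,55,2,0,0,80,2,0,0,95,2,0,0,102,2,0,0,105,2,0,0,107,2,0,0,107,2,0,0])

```text
time_s: 6.48
eef_pos: [0.55, -0.2365, 0.148]
orientation: [0.019, 1.566, -0.024]
contact_force: [-0.0, 0.6, -7.3]
gripper_width: 0.0221
```

Request:
move_arm(moves=[1,0,0,0,2,0,0,0,3,0,0,0,3,0,0,0])

```text
time_s: 6.82
eef_pos: [0.5502, -0.2367, 0.1454]
orientation: [0.019, 1.565, -0.024]
contact_force: [-0.2, -0.5, -7.5]
gripper_width: 0.0224
```

Request:
move_arm(moves=[1,0,0,0,2,0,-1,0,3,0,-1,0,3,0,-1,0])

```text
time_s: 7.15
eef_pos: [0.5493, -0.2368, 0.1425]
orientation: [0.019, 1.565, -0.024]
contact_force: [0.4, 0.4, -6.0]
gripper_width: 0.0222
```

Request:
move_arm(moves=[1,0,0,0,1.5,0,0,0,1.5,0,0,0])

```text
time_s: 7.4
eef_pos: [0.5499, -0.2371, 0.1421]
orientation: [0.018, 1.563, -0.025]
contact_force: [0.2, -0.6, 1.8]
gripper_width: 0.0221
```

Contact has been made: the force went from -7 to about +2 N. Releasing.

Request:
move_arm(moves=[0,0,0,0,0,0,0,0,0,0,0,0,0,0,0,0,0,0,0,0,0,0,0,0,0,0,0,0,0,0,0,0], gripper=1)

```text
time_s: 8.07
eef_pos: [0.5499, -0.2371, 0.1421]
orientation: [0.018, 1.563, -0.025]
contact_force: [0.3, -0.5, -0.1]
gripper_width: 0.0854
```

```bash
python3 - <<'E'
from h import *
p=optics.camera('side'); cv2.imwrite('pics/s5.png',cv2.resize(cv2.cvtColor(p['frame'],cv2.COLOR_RGB2BGR)[120:300,260:460],None,fx=3,fy=3))
E
python3 plan.py 0.549 -0.237 0.26 88.5
```

```text
t 8.1167 pos [ 549.9  -237.08  142.09] 
 [[ 0.01  0.03  1.  ]
 [-0.    1.   -0.03]
 [-1.   -0.    0.01]] F [-0.3   0.41 -0.37] w 0.08533045883916732 q6 [-0.49  0.18  1.6  -0.    1.35 -2.04]
shift mm [-117.91   -0.44   -0.02] cur tool-y yaw 88.44 turn about x rad -0.0011
```

View pics/s5.png

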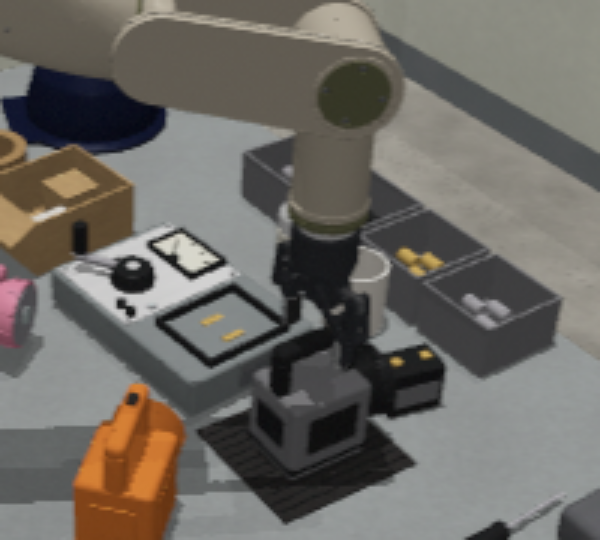

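Request:
move_arm(moves=[-15,0,0,0,-40,0,0,0,-80,0,0,0,-115,0,0,0,-118,50,-10,0.1,-118,90,-20,0.2,-118,130,-30,0.3,-118,170,-40,0.4])

```text
time_s: 8.78
eef_pos: [0.5149, -0.0722, 0.2595]
orientation: [0.337, 1.535, -0.341]
contact_force: [-0.1, 0.0, -0.7]
gripper_width: 0.0856
```

```bash
python3 - <<'E'
from h import *
p=optics.camera('side'); cv2.imwrite('pics/s6.png',cv2.resize(cv2.cvtColor(p['frame'],cv2.COLOR_RGB2BGR)[120:300,260:460],None,fx=3,fy=3))
E
python3 plan.py 0.472 0.1478 0.20 34.25
```

```text
t 8.8333 pos [513.79 -65.15 259.4 ] 
 [[ 0.01  0.43  0.9 ]
 [-0.    0.9  -0.43]
 [-1.    0.    0.01]] F [ 3.95  4.77 -0.16] w 0.08548477571377493 q6 [-0.23 -0.11  1.68  0.    1.57 -1.35]
shift mm [  59.09  174.4  -129.28] cur tool-y yaw 64.66 turn about x rad 0.5308
```

View pics/s6.png

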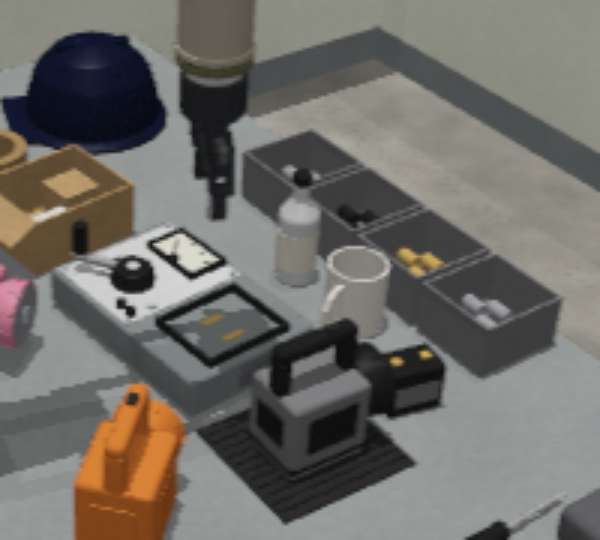

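Lamp stands upright on the mat. On to the dial grip.

Request:
move_arm(moves=[10,30,-22,0.1,20,60,-44,0.2,30,90,-67,0.3,40,120,-90,0.42,50,150,-112,0.53,59,174,-129,0.53,59,174,-129,0.53,59,174,-129,0.53])

```text
time_s: 9.5
eef_pos: [0.4711, 0.1488, 0.1994]
orientation: [0.756, 1.43, -0.752]
contact_force: [0.5, -0.3, 0.6]
gripper_width: 0.0853
```

```bash
python3 - <<'E'
from h import *
p=optics.camera('wrist'); save(p,'w7'); np.savez('w7.npz',**{k:p[k] for k in ('frame','depth','fx','fy','cx','cy','T')})
for f in finder.spot_in(p,'dial_grip'): print(f['p'],f['at'],px2w(p,*f['at']))
print(w2px(p,[.472,.1478,.13]))
E
python3 fit1.py w7|grep grip
python3 plan.py 0.472 0.1478 0.092 34.25
```

```text
0.81 [324.3, 253.6] [0.50502759 0.10254    0.08461744]
[322.77799729 214.2590551 ]
w7 grip 713 mean [0.4709 0.1503 0.1255] rect [472.43   148.4288] [18.7003 18.8199] 78.15
t 9.6 pos [472.34 147.   200.37] 
 [[ 0.01  0.83  0.56]
 [-0.    0.56 -0.83]
 [-1.    0.01  0.  ]] F [-0.62 -0.59 -0.61] w 0.08539855753929938 q6 [ 0.2  -0.15  1.82 -0.    1.46 -0.4 ]
shift mm [108.36  -0.49  -1.35] cur tool-y yaw 34.35 turn about x rad 0.0017
  return np.nanmean(a, axis, out=out, keepdims=keepdims)
```

View pics/w7.png

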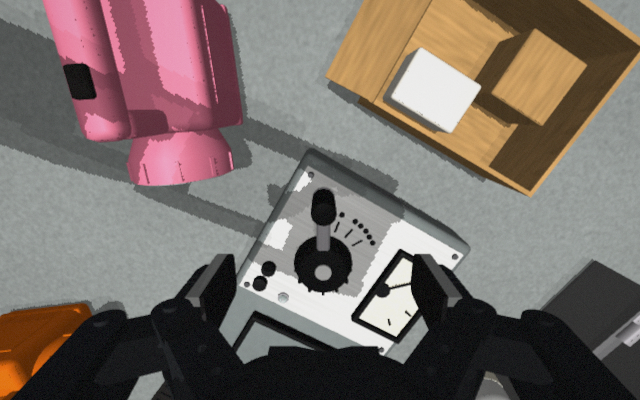

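The post sits at (322,205), midway between the fingers. Descending and closing.

Request:
move_arm(moves=[30,0,-1,0,60,0,-1,0,85,0,-1,0,100,0,-1,0,106,0,-1,0,106,0,-1,0,106,0,-1,0,106,0,-1,0])

```text
time_s: 10.27
eef_pos: [0.4741, 0.1476, 0.0962]
orientation: [0.761, 1.425, -0.753]
contact_force: [-0.0, 0.3, -0.1]
gripper_width: 0.0851
```

```bash
python3 plan.py 0.4722 0.148 0.0935 34.25
```

```text
t 10.2667 pos [474.05 147.57  96.24] 
 [[ 0.01  0.83  0.56]
 [ 0.    0.56 -0.83]
 [-1.    0.01  0.01]] F [-0.01  0.28 -0.07] w 0.08508952342807752 q6 [ 0.2  -0.05  1.93 -0.    1.25 -0.4 ]
shift mm [ 2.72 -1.31 -1.42] cur tool-y yaw 34.3 turn about x rad 0.0009
```

Request:
move_arm(moves=[2,-1,-1,0,2,-1,-1,0,2,-1,-1,0,2,-1,-1,0,2,-1,-1,0,2,-1,-1,0,2,-1,-1,0,2,-1,-1,0], gripper=0, force=50)

```text
time_s: 10.93
eef_pos: [0.4726, 0.1478, 0.0945]
orientation: [0.761, 1.425, -0.753]
contact_force: [-2.9, -0.9, 4.9]
gripper_width: 0.019
```

```bash
cat > arc.py <<'E'
from h import *
import sys
np.set_printoptions(precision=1,suppress=True)
s=robot.observe(); Rm=R.from_rotvec(s['orientation']).as_matrix()
A=np.array([.5147,.0861]); b=np.radians(4.25)
d=s['eef_pos'][:2]-A; th=np.pi*2/3+b-np.arctan2(d[1],d[0])
print('pos',s['eef_pos'],'r',np.hypot(*d)*1000,'dial est',round(th,3),'F',s['contact_force'],'w',s['gripper_width'])
cur=np.arctan2(Rm[1,1],Rm[0,1])
for t in map(float,sys.argv[1:]):
    a=np.pi*2/3+b-t; P=np.append(A+.075*np.array([np.cos(a),np.sin(a)]),.094)
    print(t,'shift',Rm.T@(P-s['eef_pos'])*1000,'turn',round(cur-(a-np.pi/2),3))
E
python3 arc.py 0 .1 .2 .3 .4 .5 .6 .7 .8 .9 1 1.05 1.09
```

```text
pos [0.5 0.1 0.1] r 74.72766872092681 dial est -0.001 F [-2.9 -0.9  4.9] w 0.01895840763844097
0.0 shift [ 0.5  0.1 -0.3] turn 0.001
0.1 shift [0.6 7.6 0.1] turn 0.101
0.2 shift [ 0.7 15.   1.2] turn 0.201
0.3 shift [ 0.7 22.2  3.1] turn 0.301
0.4 shift [ 0.8 29.3  5.7] turn 0.401
0.5 shift [ 0.9 36.   8.9] turn 0.501
0.6 shift [ 1.  42.4 12.9] turn 0.601
0.7 shift [ 1.  48.4 17.4] turn 0.701
0.8 shift [ 1.1 53.9 22.5] turn 0.801
0.9 shift [ 1.2 58.8 28.2] turn 0.901
1.0 shift [ 1.3 63.2 34.3] turn 1.001
1.05 shift [ 1.3 65.1 37.5] turn 1.051
1.09 shift [ 1.3 66.5 40.1] turn 1.091
```

Request:
move_arm(moves=[0,7.5,0,0.1,0,15,1,0.2,0,22,3,0.3,0,29.5,5.5,0.4,0,36,9,0.5,0,42.5,13,0.6,0,42.5,13,0.6])

```text
time_s: 11.52
eef_pos: [0.5151, 0.1608, 0.0945]
orientation: [1.217, 1.199, -1.207]
contact_force: [-5.0, -1.7, 5.7]
gripper_width: 0.0188
```

```bash
python3 arc.py .6 .7 .8 .9 1 1.05 1.08 1.1
```

```text
pos [0.5 0.2 0.1] r 74.68291848918348 dial est 0.603 F [-5.  -1.7  5.7] w 0.018845067346333087
0.6 shift [ 0.5 -0.2 -0.3] turn -0.004
0.7 shift [0.6 7.3 0. ] turn 0.096
0.8 shift [ 0.6 14.7  1.1] turn 0.196
0.9 shift [ 0.7 22.   3. ] turn 0.296
1.0 shift [ 0.8 29.   5.5] turn 0.396
1.05 shift [ 0.8 32.4  7. ] turn 0.446
1.08 shift [ 0.8 34.5  8. ] turn 0.476
1.1 shift [ 0.8 35.8  8.7] turn 0.496
```

Request:
move_arm(moves=[0,7.5,0,0.1,0,15,1,0.2,0,22,3,0.3,0,29,5.5,0.4,0,34.5,8,0.48,0,34.5,8,0.48,0,34.5,8,0.48])

```text
time_s: 12.1
eef_pos: [0.5484, 0.1526, 0.0945]
orientation: [1.558, 0.937, -1.549]
contact_force: [-5.7, -0.5, 5.6]
gripper_width: 0.0187
```

```bash
python3 arc.py 1.05 1.08 1.1 1.12
python3 - <<'E'
from h import *
p=optics.camera('side'); cv2.imwrite('pics/s8.png',cv2.resize(cv2.cvtColor(p['frame'],cv2.COLOR_RGB2BGR)[120:300,230:430],None,fx=4,fy=3.3))
p=optics.camera('wrist'); save(p,'w8')
p=optics.camera('top'); cv2.imwrite('pics/t8.png',cv2.resize(cv2.cvtColor(p['frame'],cv2.COLOR_RGB2BGR)[90:310,190:450],None,fx=2.7,fy=2.7,interpolation=2))
np.savez('t8.npz',**{k:p[k] for k in ('frame','depth','fx','fy','cx','cy','T')})
E
```

```text
pos [0.5 0.2 0.1] r 74.53739999707462 dial est 1.067 F [-5.7 -0.5  5.6] w 0.018699188247838228
1.05 shift [ 0.5 -1.3 -0.4] turn -0.03
1.08 shift [ 0.6  1.  -0.5] turn 0.0
1.1 shift [ 0.6  2.5 -0.5] turn 0.02
1.12 shift [ 0.6  4.  -0.4] turn 0.04
```

View pics/s8.png

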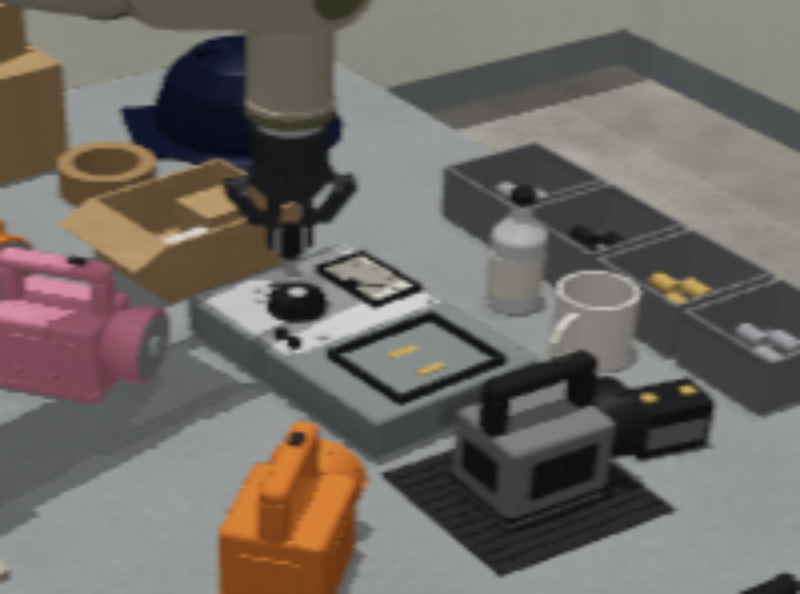

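View pics/w8.png

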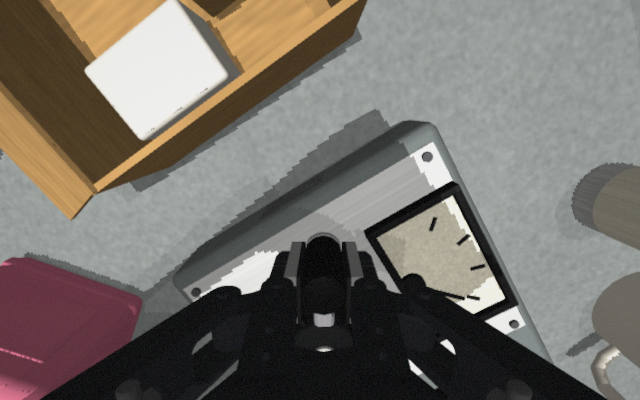

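View pics/t8.png

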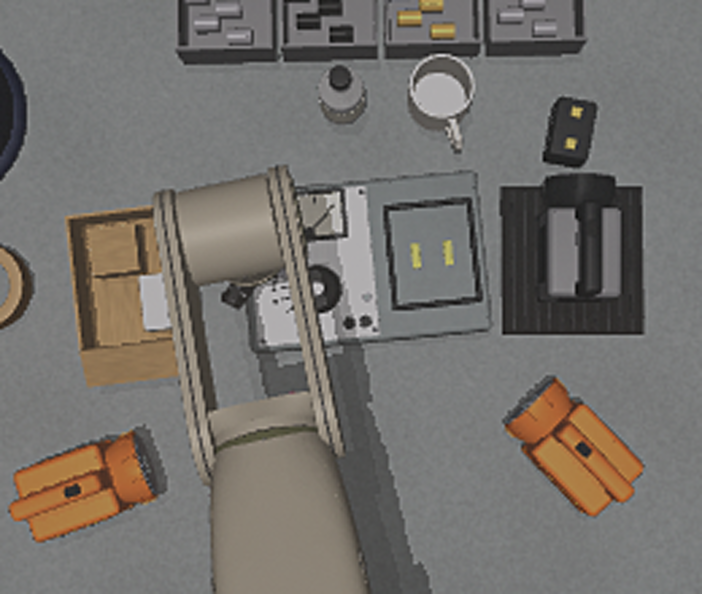

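The needle lies on the last tick (tick at (473,298)) and the dial estimate is 1.067. I'll add a small margin past the click and check the lamp's position.

Request:
move_arm(moves=[0,1,0,0.01,0,2.5,0,0.02,0,2.5,0,0.02,0,2.5,0,0.02])

```text
time_s: 12.58
eef_pos: [0.5493, 0.1521, 0.0945]
orientation: [1.567, 0.929, -1.56]
contact_force: [-6.8, 1.7, 5.4]
gripper_width: 0.0187
```

```bash
python3 arc.py 1.05 1.1
python3 - <<'E'
from h import *
p=optics.camera('wrist'); cv2.imwrite('pics/w9.png',cv2.resize(cv2.cvtColor(p['frame'],cv2.COLOR_RGB2BGR)[160:340,340:560],None,fx=3,fy=3,interpolation=2))
p=dict(np.load('t8.npz')); C=cloud(p); x,y,z=C[...,0],C[...,1],C[...,2]
m=(x>.45)&(x<.68)&(y<-.15)&(y>-.32)
for a,b in((.09,.125),(.15,.185)):
    P=C[m&(z>a)&(z<b)]; print(P.mean(0),cv2.minAreaRect((P[:,:2]*1000).astype(np.float32)))
m=(z>.055)&(z<.08)&(x>.64)&(x<.8)&(y<-.18)&(y>-.3); print(cv2.minAreaRect((C[m][:,:2]*1000).astype(np.float32)))
E
python3 arc.py 1.05
```

```text
pos [0.5 0.2 0.1] r 74.50360685538577 dial est 1.081 F [-6.8  1.7  5.4] w 0.018744919861742416
1.05 shift [ 0.5 -2.3 -0.4] turn -0.044
1.1 shift [ 0.5  1.4 -0.5] turn 0.006
[ 0.56753882 -0.23225549  0.10703025] ((568.919921875, -235.07395935058594), (90.6710205078125, 151.31881713867188), 88.02615356445312)
[ 0.54828173 -0.23451474  0.16711469] ((548.8472290039062, -235.27699279785156), (22.878759384155273, 107.30310821533203), 87.8486099243164)
((693.7864990234375, -238.1680450439453), (84.91050720214844, 102.7204818725586), 89.81523895263672)
pos [0.5 0.2 0.1] r 74.52661947547831 dial est 1.08 F [-6.5  2.2  5.3] w 0.01876950249467749
1.05 shift [ 0.5 -2.3 -0.4] turn -0.043
```

View pics/w9.png

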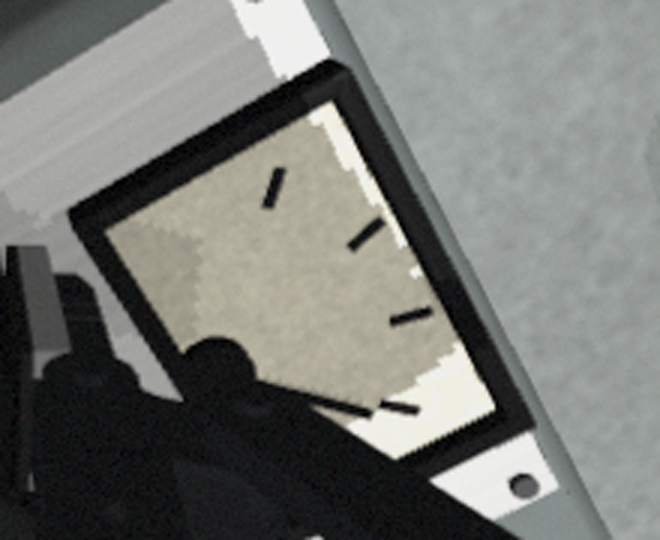

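The needle is just past the last tick. The lamp is centred and upright, and the hold is steady at about 7 N. Handing in.

```bash
python3 -c "
from station import ticket
print(ticket.job_done())"
```

```text
the job is handed in; nothing more can be done
None
```

I lifted the grey lamp out of the cradle by its handle and set it on the mat, touching down at about 2 N. I then let go of it and turned the dial past two clicks to the third. The job was handed in at about 12.7 s with the gripper still holding the dial.

- **Lamp:** it measured about 1–2 mm from the mat's centre, and the pictures show it upright and standing free.
- **Dial:** I estimate it at 1.08 rad, between the third click at 1.05 and the stop at 1.16. The meter needle is on, or just past, its last tick. The holding force reads about 7 N, slightly under the 8 N you gave.
- **Other things:** the mug, bottle, battery and two of the three look-alikes look unmoved in the last pictures. I did not look specifically at the tape roll, screwdriver or left orange lamp, but the arm passed nowhere near contact with them.
- **Failed check:** my last measurement of the battery's position wrongly took in part of the lamp's head, so for the battery I rely on the pictures.

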